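# Scan a fillet weld with a spring-tipped probe

## Robot

A 6-joint arm with a two-finger parallel gripper is mounted at the origin on a cart in front of the work surface, level with it; the furniture and walls round the work are solid. World frame = base frame: x ahead of the robot, y to its left, z up, the work surface at z = 0. Lengths are in m, angles in rad, forces in N, time in s.
With the tool pointing down it reaches from about 0.325 to 0.775 m from the base axis. Payload 5.5 kg.
Tool frame: the origin (TCP) lies at the very end of the fingers, on their centre line; the grasp point (between the pads) lies r.pinch_z behind it (r.pinch_z is the distance from the TCP to the grasp point, in m); z points along the fingers, y is the line along which they close (so a half turn about z gives the same grasp; the last joint's range is limited). The gripper opens to 88 mm and grips with 3 to 60 N. Pads are 20 mm wide; open, the fingers measure 115 mm over their backs; the gripper's body (75 mm by 178 mm) begins 61 mm behind the grasp point.
Start: joints at [-1.281, 0.091, 1.231, -0, 1.82, -0.057], TCP at [0.204, -0.564, 0.223] pointing down, gripper open.
Joint ranges: [-2.87, 2.87], [-0.86, 2.18], [0.17, 2.46], [-1.51, 4.65], [0.06, 2.69], [-2.65, 2.65]. Speed limits (rad/s): [2.57, 2.57, 3.01, 3.14, 3.14, 3.14].

## Interface

Orientations are given as a 3x3 rotation matrix whose columns are the frame's x, y, z axes.
In Python, from bench import r, cams gives the robot as it stands.
- The arm moves only by the tool jog_arm, never from a script. Its argument "series" is text: rows parted by semicolons, each of 4 numbers parted by spaces: the shift along the tool's x, y, z each as a share of 20 mm, from -1 to 1, then the turn about the tool's z as a share of 60 degrees, from -1 to 1. A call has 1 to 10 rows; each row shifts and turns the commanded pose from where the row before left it, along the tool's axes as they then stand; what a row does not reach is not made up. A row lasts 1/10 s, in which the tool goes at most 50 mm and 8.59 degrees, less where a joint would pass 70% of its speed; a pose out of reach is approached as far as the arm can. A call with a number of a shift or a turn outside -1 to 1 is refused whole. A call with a gripper value outside its range is refused whole. "grip" is the opening, from 0 (shut) to 1 (fully open), set as the call begins (left out, the last holds). The fingers move at their own pace and stop on an object; "force" is the grip in N (left out, the last holds). Time passes only in rows, so rows that do not move let the fingers close. It gives the time, the measured TCP pose, the force, the opening and the grip force at its end, in the units of the state.
- r.state(): the state, without advancing time (a new reading comes with each control period).
- cams.capture(name): name is "side" or "top" or "wrist"; returns a dict with "color" (480x640x3 uint8, red, green, blue), "range_z" (480x640 float32, m along the optical axis (not along the pixel's ray), 0 where there is no reading), "mtx" (3x3 intrinsics, pixels), "world_from_camera" (4x4, takes a point from camera to world coordinates); the wrist camera has in their place "mount" (4x4, takes a point from camera to tool coordinates, whose origin is the TCP and whose axes are the flange's). Camera axes: x right, y down, z forward; pixel columns grow to the right and rows downward; lengths in m; the calibration is good to about 2 mm. The wrist camera is an equidistant fisheye: a pixel r from the principal point sees the ray r / f radians off the axis. A picture is of the moment at which its call begins: read the wrist's pose just before it.
- r.close_job(): hands the job in; it is judged then, once.
Trained networks look in the newest picture that a camera, given by its name, has taken for a name from the list of things; names that differ only in an ending like _2 or _b are one class to them, and where a whole thing is asked for, a point or a joint stands for the part that bears it (a point fixed in the world has none). Each returns a list of dicts, best first, with "confidence" (0 to 1); they miss things now and then, are a little off and sometimes report something else, mostly with a low value. They report only what shows in the picture. A call takes as long as a camera call.
- cams.find_in(camera, query): "point" ([x, y, z] in m, in world coordinates, good to about 4 mm: the middle of the surface that is visible of it).
- cams.regions_of(camera, query): "region" (480x640 bool, what is visible of it).
The state is a dict: "t": time; "qpos": joint angles; "dq": joint speeds; "joint_torque": joint torques, N m; "eef_pos": TCP position; "tcp_rot": TCP orientation; "ft_force": force on the tool from outside, world axes, zero at the start; "moment": the same for the moment, N m; "opening": finger opening in m; "grip_force": force on a finger pad.
Only numpy, scipy, OpenCV 4.12 (cv2) and the standard library are available. Lean on these libraries where they do the work, as an engineer would, in place of code of your own. Each camera call takes 0.05 s, during which the arm holds its last target. There are 200 camera calls.

## Task

Take the blue pencil probe out of its stand and scan the weld of the corner-joint coupon with it: set the spring tip down on the weld at the red-marked end and, holding the probe upright, guide it along the weld to the other end in one slow pass (no faster than 5 cm/s), with the tip always pressed in lightly but never pushed in all the way. The table's tilt is not known, so feel for the weld as you go. Then put the probe back in its stand, let go, and leave the loupe, the brown bottle and the marker where they are.

Things in the scene. Friction and masses are not known exactly. Their poses are not given: they have to be found in the camera images.
- probe: pencil probe, 148 mm long, 0.175 kg, upright in its stand, tip down. Origin at the bottom of the tip (spring relaxed), z up along it. Blue square grip z = 76 to 142 mm; black cap to 148; steel collar 32 mm in diameter from z = 70 to 76, by which it hangs; below it a shaft 18 mm in diameter, tapering from z = 36 mm down to 13 mm across at z = 14; white ball tip 8 mm in diameter.
- probe_grip (a point): where to hold the probe: on its axis, 115 mm above its origin, in the blue grip of 24 x 24 mm, whose flats are square to this frame's x and y.
- probe_tip (a joint): how far the spring-loaded tip is pushed into the probe, m: 0 free, 0.006 all the way. The spring gives about 1.1 N at first and 0.9 N more for each mm (6.5 N at the stop).
- tip_point (a point): the bottom of the probe's ball tip; moves with the tip.
- stand: probe stand, fixed: dark base 85 x 75 x 10 mm, two steel posts, and a black plate 44 x 68 x 8 mm whose top is at z = 84 mm, with a hole 22 mm in diameter in its middle through which the probe's shaft hangs. Origin at the centre of the underside, under the hole. Home: the collar rests on the plate, the probe's origin 14 mm over the stand's.
- tilt_table: base of the tilting table, fixed, grey, 196 (x) x 124 (y) x 16 mm. Origin at the centre of its underside, x along the weld, red-marked end at -x. Its top plate carries in V blocks the coupon: two dark steel plates 150 x 55 x 8 mm at a right angle, open upward as a trough with 45 degree walls. Wall edges are 35 mm above the weld, 78 mm apart; clamps at mid length reach 56 mm above it, 60 mm apart.
- hinge (a point): centre of the hinge between base and top plate (does not tilt; axes as the base's): x = -85, z = 28 mm in the base. The top plate is raised at +x by a fixed, unknown angle of 0.01 to 0.26 rad. The weld is the trough's flat bottom, 9 mm wide, at y = 0, 32.8 mm above the hinge square to the plate, from 12.5 to 162.5 mm along it. Scan from its first 20 mm into its last 20 mm.
- loupe: black and clear loupe, 46 mm in diameter, 34 mm high, loose; origin at the centre of its underside.
- etchant: brown dropper bottle, 46 mm in diameter, 120 mm high, loose; origin at the centre of its underside.
- marker: white and blue marker pen, 124 mm long (its y), 16 mm thick, loose; origin at the centre of its underside.

How it is judged:
By the outcome, as a careful person would: the job done as asked, in the order asked, and still so for the second after the job is handed in, with the robot touching nothing.
It also fails if it takes over 72 s, if anything falls off the work surface, if the arm or the gripper's body presses on something with over 40 N, if the wrist force passes 120 N, or if a joint passes its speed limit or range.

## Working session

There is one attempt and no reset: what is moved stays moved. The work goes in short steps, Python scripts to look and compute and a tool call to move; the robot and the scene stay as the last step left them, time stands still between calls to the robot, and variables do not carry over. Pictures are saved under pics/ and viewed, at most 10 in all, crops included, and the job is handed in when it is done.

Besides the shell and the picture viewer there is one more tool, called after "Request:" by a JSON object that holds its "method" and its "body". jog_arm: Moves the arm, as the interface text tells. Shift numbers are shares of 20 mm and turn numbers shares of 60 degrees, none past 1 either way. Its arguments: {"type":"object","properties":{"series":{"type":"string"},"grip":{"type":"number"},"force":{"type":"number"}},"required":["series"]}

```bash
mkdir -p pics; ls
cat > h.py <<'E'
import numpy as np, cv2
from bench import r, cams
def pts(c,mask):
    K=c["mtx"];v,u=np.nonzero(mask&(c["range_z"]>0));z=c["range_z"][v,u]
    p=np.stack([(u-K[0,2])/K[0,0]*z,(v-K[1,2])/K[1,1]*z,z,np.ones_like(z)])
    return (c["world_from_camera"]@p)[:3].T
E
python3 - <<'E'
from h import *
s=r.state();print({k:np.round(v,3) for k,v in s.items()},r.pinch_z)
ims=[]
for n in ["side","top"]:
    c=cams.capture(n);cv2.imwrite(f"pics/{n}0.png",c["color"][:,:,::-1])
    print(n,np.round(c["world_from_camera"],3).tolist(),np.round(c["mtx"],1).tolist())
    for q in ["probe","probe_grip","stand","tilt_table","loupe","etchant","marker"]:
        f=cams.find_in(n,q);g=cams.regions_of(n,q)
        print(n,q,[(np.round(a["point"],3).tolist(),round(a["confidence"],2)) for a in f[:2]])
        if g:
            p=pts(c,g[0]["region"]);print("   ",round(g[0]["confidence"],2),len(p),np.round(np.percentile(p,[2,50,98],axis=0),3).tolist())
print(s["t"],r.state()["t"])
E
```

```text
pics
{'t': np.float64(0.0), 'qpos': array([-1.281,  0.092,  1.232, -0.   ,  1.82 , -0.057]), 'dq': array([ 0.002,  0.   , -0.   , -0.   ,  0.   ,  0.   ]), 'joint_torque': array([-2.0000e-03, -4.4645e+01, -4.0645e+01,  6.9000e-02,  2.9000e-02,
       -0.0000e+00]), 'eef_pos': array([ 0.204, -0.564,  0.222]), 'tcp_rot': array([[ 0.94 ,  0.34 , -0.001],
       [ 0.34 , -0.94 ,  0.002],
       [ 0.   , -0.002, -1.   ]]), 'ft_force': array([-0.652, -0.357,  0.111]), 'moment': array([0.041, 0.004, 0.026]), 'grip_force': np.float64(0.0), 'opening': np.float64(0.088)} 0.0187
side [[-0.96, -0.094, 0.263, 0.266], [-0.279, 0.39, -0.878, 0.725], [-0.02, -0.916, -0.4, 0.518], [0.0, 0.0, 0.0, 1.0]] [[608.1, 0.0, 313.7], [0.0, 608.1, 227.4], [0.0, 0.0, 1.0]]
side probe [([0.472, -0.233, 0.118], 0.89)]
    0.58 890 [[0.463, -0.244, 0.033], [0.475, -0.231, 0.118], [0.493, -0.222, 0.162]]
side probe_grip [([0.476, -0.234, 0.121], 0.79)]
    0.84 752 [[0.463, -0.24, 0.047], [0.474, -0.23, 0.121], [0.49, -0.222, 0.162]]
side stand [([0.473, -0.222, 0.008], 0.68)]
    0.69 1394 [[0.437, -0.269, 0.002], 
[... 999 characters left out ...]
.224, 0.165]]
top stand [([0.477, -0.238, 0.012], 0.6)]
    0.66 1543 [[0.435, -0.274, 0.002], [0.475, -0.234, 0.012], [0.518, -0.203, 0.088]]
top tilt_table [([0.605, -0.039, 0.072], 0.71), ([0.478, -0.237, 0.01], 0.63)]
    0.97 7402 [[0.508, -0.12, 0.002], [0.603, -0.04, 0.074], [0.699, 0.034, 0.114]]
top loupe [([0.668, -0.248, 0.028], 0.79)]
    0.85 469 [[0.647, -0.27, 0.023], [0.668, -0.249, 0.031], [0.688, -0.229, 0.037]]
top etchant [([0.698, -0.336, 0.069], 0.83)]
    0.74 620 [[0.683, -0.356, 0.006], [0.697, -0.333, 0.064], [0.719, -0.317, 0.118]]
top marker [([0.368, -0.07, 0.012], 0.57)]
    0.98 564 [[0.363, -0.13, 0.008], [0.372, -0.071, 0.015], [0.379, -0.014, 0.019]]
0.0 1.5
```

View both.

View pics/top0.png

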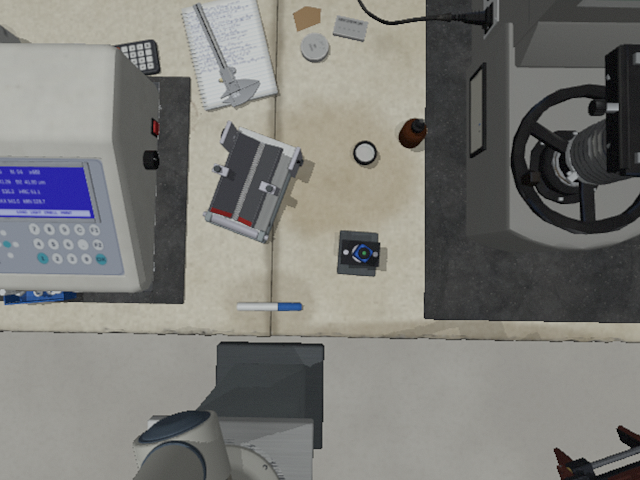

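View pics/side0.png

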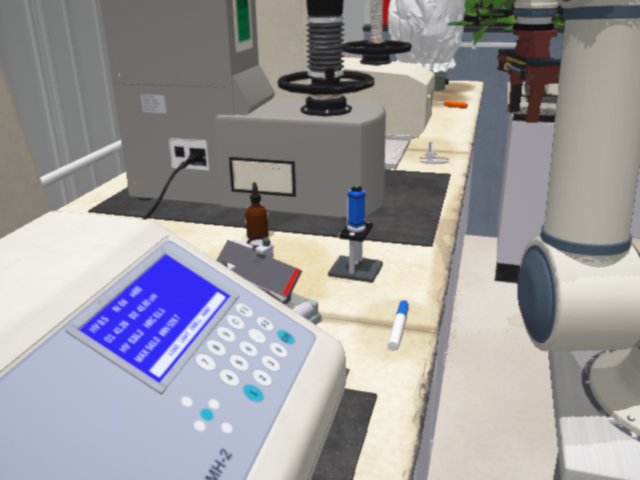

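Run:
```python
from h import *
c=cams.capture("top")
P=pts(c,np.ones((480,640),bool)); 
# console
for y0 in np.arange(0,.2,.02):
    m=(P[:,0]>.4)&(P[:,0]<.85)&(P[:,1]>y0)&(P[:,1]<y0+.02); print(round(y0,2),np.round(np.percentile(P[m,2],[5,50,99]),3))
st=cams.regions_of("top","stand")[0]["region"]; p=pts(c,st); b=p[(p[:,2]<.02)&(p[:,2]>.006)]
print("stand base",cv2.minAreaRect((b[:,:2]*1000).astype(np.float32)))
pl=p[(p[:,2]>.075)&(p[:,2]<.095)]
print("stand plate",len(pl),np.median(pl[:,2]),cv2.minAreaRect((pl[:,:2]*1000).astype(np.float32)))
pr=pts(c,cams.regions_of("top","probe_grip")[0]["region"]);pr=pr[pr[:,2]>.145]
print("probe top",len(pr),pr.mean(0),np.percentile(pr,[2,98],axis=0),cv2.minAreaRect((pr[:,:2]*1000).astype(np.float32)))
tt=cams.regions_of("top","tilt_table")[0]["region"]; T=pts(c,tt); T=T[T[:,2]>.02]
rc=cv2.minAreaRect((T[:,:2]*1000).astype(np.float32));print("table",rc)
np.save("T.npy",T);np.save("P.npy",P)
# trough fit: z = a + k*s + |t|*m
from scipy.optimize import least_squares
def mod(q):
    x0,y0,th,a,k=q; d=T[:,:2]-[.6,-.04]
    s=d@[np.cos(th),np.sin(th)]; t=d@[-np.sin(th),np.cos(th)]-y0
    return s,t,np.maximum(a+k*s+(np.abs(t)-.0045)/np.cos(np.arctan(k)),a+k*s)
def res(q): 
    s,t,z=mod(q); w=(abs(t)<.037)&(abs(s)<.07); return np.where(w,np.clip(T[:,2]-z,-.03,.03),.01)
best=min((least_squares(res,[0,0,th,.06,.1],loss="soft_l1",f_scale=.003) for th in np.radians([-35,-25,-15,-5])),key=lambda o:o.cost)
q=best.x;s,t,z=mod(q);w=(abs(t)<.035)&(abs(s)<.07)
print(q,np.degrees(q[2]),np.median(abs(T[w,2]-z[w])),w.sum())
for a in np.arange(-.04,.041,.008):
    print(round(a,3),[np.round(np.median(T[(abs(t-a)<.004)&(abs(s-b)<.012),2]),3) for b in np.arange(-.08,.09,.02)])
cv2.imwrite("pics/zoom.png",cv2.resize(c["color"][100:290,180:400,::-1],None,fx=3.5,fy=3.1,interpolation=cv2.INTER_CUBIC))
```

```text
0.0 [-0.001  0.016  0.124]
0.02 [-0.002  0.002  0.097]
0.04 [-0.002  0.001  0.037]
0.06 [-0.002  0.001  0.015]
0.08 [-0.002  0.001  0.012]
0.1 [0.002 0.007 0.134]
0.12 [0.005 0.124 0.235]
0.14 [0.004 0.175 0.248]
0.16 [0.014 0.221 0.249]
0.18 [0.114 0.224 0.249]
stand base ((476.5687561035156, -239.162109375), (74.9178466796875, 84.87586212158203), 86.7289810180664)
stand plate 686 0.08461236546472517 ((476.3241882324219, -239.0644989013672), (68.0006103515625, 43.951820373535156), 86.5534896850586)
probe top 225 [ 0.47617198 -0.23828549  0.15845001] [[ 0.46235003 -0.25171642  0.14864053]
 [ 0.48984248 -0.22506377  0.16486239]] ((476.3874206542969, -239.1182098388672), (24.630475997924805, 24.819913864135742), 55.66120147705078)
table ((603.7213134765625, -31.510574340820312), (161.55224609375, 187.62503051757812), 70.29692077636719)
[ 0.          0.00653431 -0.3521116   0.06832134  0.07995994] -20.174508465032563 0.0010750168372496566 3085
-0.04 [np.float64(0.037), np.float64(0.092), np.float64(0.094), np.float64(0.097), np.float64(0.105), np.float64(0.101), np.float64(0.101), np.fl
[... 1102 characters left out ...]
 [np.float64(0.038), np.float64(0.076), np.float64(0.077), np.float64(0.078), np.float64(0.08), np.float64(0.081), np.float64(0.082), np.float64(0.085), np.float64(0.081)]
0.024 [np.float64(0.038), np.float64(0.083), np.float64(0.084), np.float64(0.087), np.float64(0.088), np.float64(0.089), np.float64(0.091), np.float64(0.092), np.float64(0.07)]
0.032 [np.float64(0.04), np.float64(0.091), np.float64(0.093), np.float64(0.094), np.float64(0.097), np.float64(0.097), np.float64(0.099), np.float64(0.1), np.float64(0.053)]
0.04 [np.float64(0.038), np.float64(0.096), np.float64(0.098), np.float64(0.099), np.float64(0.113), np.float64(0.102), np.float64(0.104), np.float64(0.106), np.float64(0.051)]
```

View pics/zoom.png

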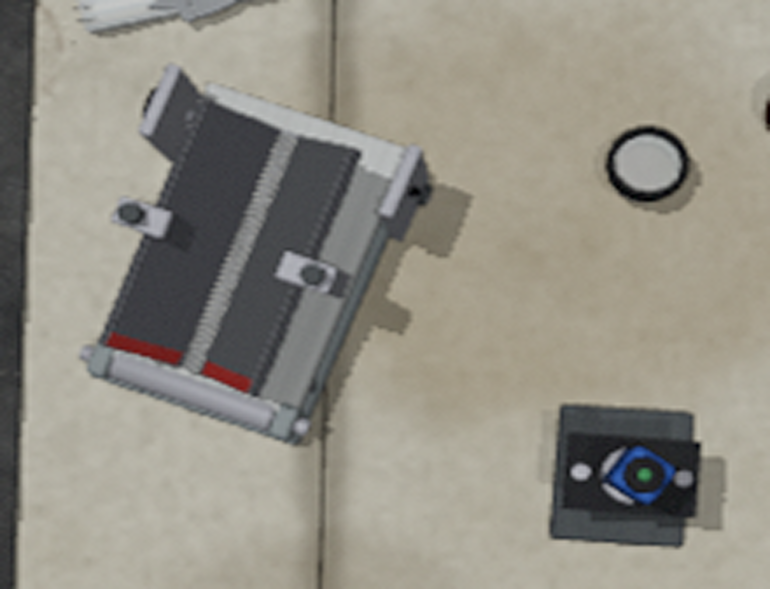

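Request:
{"method": "jog_arm", "body": {"series": "0.9 -0.5 -0.2 0;1 -0.58 -0.2 0;1 -0.58 -0.2 0;1 -0.58 -0.2 0;1 -0.58 -0.2 0;1 -0.58 -0.2 0;1 -0.58 -0.2 0;1 -0.58 -0.2 0;1 -0.58 -0.2 0;1 -0.58 -0.2 0", "grip": 1}}

```text
t: 2.7
eef_pos: [0.3522, -0.3876, 0.2633]
tcp_rot: [[0.94, 0.34, 0.001], [0.34, -0.94, -0.0], [0.001, 0.0, -1.0]]
ft_force: [-0.2, 0.0, -0.2]
opening: 0.0878
grip_force: 0.0
```

Request:
{"method": "jog_arm", "body": {"series": "1 -0.58 0 0;1 -0.58 0 0;1 -0.58 0 0;1 -0.58 0 0;1 -0.58 0 0;1 -0.58 0 0;1 -0.58 0 0;0.9 -0.5 0 0;0 0 0 0;0 0 0 0"}}

```text
t: 3.7
eef_pos: [0.4689, -0.2492, 0.2629]
tcp_rot: [[0.94, 0.341, 0.0], [0.341, -0.94, -0.0], [-0.0, 0.0, -1.0]]
ft_force: [0.2, -0.3, 1.1]
opening: 0.0879
grip_force: 0.0
```

Run:
```python
from h import *
s=r.state();c=cams.capture("wrist")
print(s["t"],s["eef_pos"],s["ft_force"],np.round(s["tcp_rot"],3).tolist()); print(np.round(c["mount"],4).tolist(),c["mtx"].tolist())
im=c["color"];cv2.imwrite("pics/w1.png",im[:,:,::-1])
K=c["mtx"];v,u=np.mgrid[:480,:640];a=(u-K[0,2])/K[0,0];b=(v-K[1,2])/K[1,1];rr=np.hypot(a,b)+1e-9
z=c["range_z"];k=np.tan(np.minimum(rr,1.4))/rr*z
p=np.stack([a*k,b*k,z],-1)@c["mount"][:3,:3].T+c["mount"][:3,3]
W=p@s["tcp_rot"].T+s["eef_pos"]
np.savez("w1.npz",W=W,z=z,im=im,R=s["tcp_rot"],e=s["eef_pos"])
g=cams.regions_of("wrist","probe_grip");print([x["confidence"] for x in g])
hsv=cv2.cvtColor(im,cv2.COLOR_RGB2HSV)
m=(z>0)&(rr<1.3)&(abs(W[...,0]-.476)<.03)&(abs(W[...,1]+.239)<.03)&(W[...,2]>.14)
top=W[m];print(len(top),top.mean(0),np.percentile(top[:,2],[5,50,95]))
blue=m&(hsv[...,0]>95)&(hsv[...,0]<130)&(hsv[...,1]>120)
t2=W[blue];print(len(t2),np.percentile(t2,[1,50,99],axis=0),cv2.minAreaRect((t2[:,:2]*1000).astype(np.float32)))
t3=t2[(t2[:,2]>.150)];print(len(t3),cv2.minAreaRect((t3[:,:2]*1000).astype(np.float32)))
cap=m&(W[...,2]>.159);t4=W[cap];print(len(t4),cv2.minEnclosingCircle((t4[:,:2]*1000).astype(np.float32)))
```

```text
3.7 [ 0.46886923 -0.24917741  0.26291602] [ 0.15803345 -0.31419184  1.1104954 ] [[0.94, 0.341, 0.0], [0.341, -0.94, -0.0], [-0.0, 0.0, -1.0]]
[[0.0002, -0.9699, -0.2434, 0.067], [1.0, 0.0, 0.0006, 0.0008], [-0.0005, -0.2434, 0.9699, -0.1619], [0.0, 0.0, 0.0, 1.0]] [[371.64829954431775, 0.0, 320.3873609004764], [0.0, 371.64829954431775, 243.06145075333217], [0.0, 0.0, 1.0]]
[0.95]
26179 [ 0.49069053 -0.23928775  0.36033353] [0.28650143 0.37030332 0.38344618]
507 [[ 0.46436492 -0.25458558  0.14078844]
 [ 0.48300571 -0.23901307  0.1546673 ]
 [ 0.49247084 -0.22578721  0.16214864]] ((479.24554443359375, -242.36026000976562), (29.70061683654785, 55.45858383178711), 25.778926849365234)
441 ((478.2687683105469, -242.1416473388672), (28.63648223876953, 55.65108871459961), 23.033069610595703)
25652 ((475.99267578125, -239.24209594726562), 42.21918487548828)
```

View pics/w1.png

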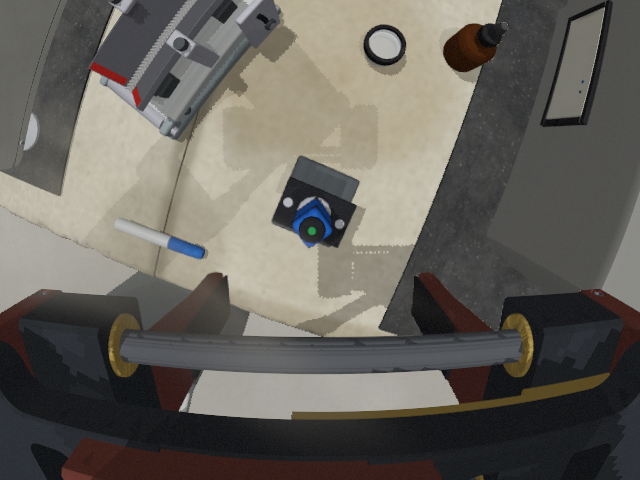

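Run:
```python
from h import *
d=np.load("w1.npz");W,im=d["W"],d["im"]
hsv=cv2.cvtColor(im,cv2.COLOR_RGB2HSV)
near=(np.hypot(W[...,0]-.4765,W[...,1]+.239)<.03)
cap=near&(W[...,2]>.158)&(W[...,2]<.17);t=W[cap];print(len(t),t.mean(0),cv2.minEnclosingCircle((t[:,:2]*1000).astype(np.float32)))
for lo in(.08,.12,.15):
    b=near&(hsv[...,1]>90)&(hsv[...,0]>95)&(hsv[...,0]<130)&(W[...,2]>lo)&(W[...,2]<.168)
    t=W[b];print(lo,len(t),cv2.minAreaRect((t[:,:2]*1000).astype(np.float32)),np.percentile(t[:,2],[5,50,95]))
# fit vertical square: side pts
from scipy.optimize import minimize
t=W[near&(W[...,2]>.095)&(W[...,2]<.15)][:,:2];print(len(t))
def cost(q,fix=None):
    a=q[2];e=t-q[:2];x=e@[np.cos(a),np.sin(a)];y=e@[-np.sin(a),np.cos(a)]
    dd=np.maximum(abs(x),abs(y))-.012;return np.sum(np.minimum(abs(dd),.004))
for a in range(0,90,10):
    o=minimize(cost,[.4765,-.239,np.radians(a)],method="Nelder-Mead",options=dict(xatol=1e-5,initial_simplex=[[.4765,-.239,np.radians(a)],[.4785,-.239,np.radians(a)],[.4765,-.237,np.radians(a)],[.4765,-.239,np.radians(a+8)]]))
    print(a,o.x[:2],np.degrees(o.x[2]),o.fun/len(t))
cv2.imwrite("pics/w1z.png",cv2.resize(im[180:270,260:370,::-1],None,fx=6,fy=6,interpolation=cv2.INTER_CUBIC))
```

```text
556 [ 0.47763734 -0.24026489  0.1617906 ] ((477.1011047363281, -240.45993041992188), 9.983413696289062)
0.08 770 ((474.09783935546875, -243.22994995117188), (36.495418548583984, 37.666473388671875), 87.5610580444336) [0.10314692 0.15317356 0.15917068]
0.12 643 ((477.23101806640625, -240.4954071044922), (24.711729049682617, 24.979183197021484), 54.34341049194336) [0.12626815 0.15409767 0.15983163]
0.15 455 ((477.082275390625, -240.313232421875), (24.124536514282227, 24.47537612915039), 54.59286117553711) [0.15202085 0.15488266 0.16045463]
356
0 [ 0.47688981 -0.2406262 ] -34.58556780234653 0.0003048792589630733
10 [ 0.47689023 -0.24062656] 55.414735070722784 0.0003048791720600709
20 [ 0.47689019 -0.24062651] 55.41477286509102 0.0003048791612159741
30 [ 0.4768903  -0.24062656] 55.41450890786741 0.0003048792369524415
40 [ 0.47688983 -0.24062624] 55.41485202498776 0.0003048792016324355
50 [ 0.47689011 -0.2406265 ] 55.41455076439064 0.0003048792249425317
60 [ 0.47689029 -0.24062655] 55.41407694288823 0.00030487936089943944
70 [ 0.47689028 -0.24062661] 55.41476851626397 0.0003048792176277962
80 [ 0.47689007 -0.24062647] 55.41458208335758 0.000304879215956202
```

View pics/w1z.png

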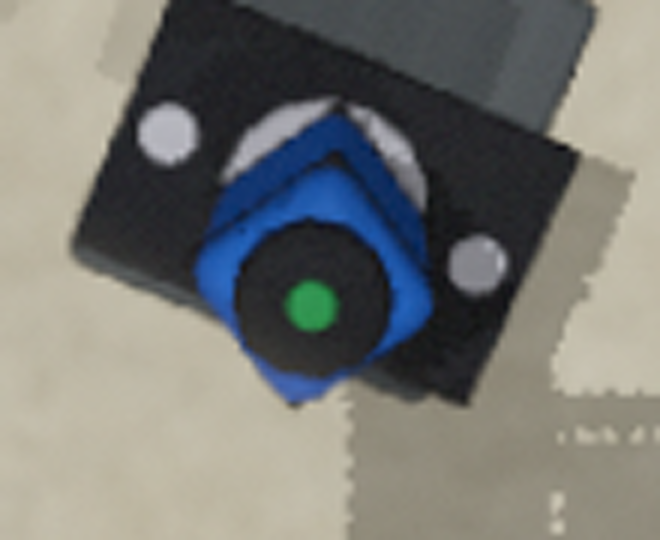

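Request:
{"method": "jog_arm", "body": {"series": "0.525 -0.29 0 0;0 0 0.3 0.14;0 0 0.3 0.14;0 0 0.3 0.14;0 0 0.3 0.14;0 0 0.3 0.14;0 0 0.3 0.14;0 0 0 0.072;0 0 0 0;0 0 0 0"}}

```text
t: 4.8
eef_pos: [0.4769, -0.2409, 0.2268]
tcp_rot: [[0.822, -0.57, 0.0], [-0.57, -0.822, 0.0], [0.0, -0.0, -1.0]]
ft_force: [-0.5, -0.6, -0.9]
opening: 0.0879
grip_force: 0.0
```

Request:
{"method": "jog_arm", "body": {"series": "0 0 0.8 0;0 0 0.8 0;0 0 0.8 0;0 0 0.8 0;0 0 0.8 0;0 0 0.8 0;0 0 0.6 0;0 0 0.44 0;0 0 0 0;0 0 0 0"}}

```text
t: 5.8
eef_pos: [0.4769, -0.241, 0.1102]
tcp_rot: [[0.821, -0.571, 0.0], [-0.571, -0.821, -0.0], [0.0, -0.0, -1.0]]
ft_force: [0.2, 0.2, -0.3]
opening: 0.0878
grip_force: 0.0
```

Request:
{"method": "jog_arm", "body": {"series": "0 0 0 0;0 0 0 0;0 0 0 0;0 0 0 0;0 0 0 0;0 0 0 0;0 0 0 0;0 0 0 0;0 0 0 0;0 0 0 0", "grip": 0, "force": 25}}

```text
t: 6.8
eef_pos: [0.4768, -0.2409, 0.1098]
tcp_rot: [[0.821, -0.571, 0.0], [-0.571, -0.821, 0.0], [-0.0, -0.0, -1.0]]
ft_force: [0.4, -0.4, 0.8]
opening: 0.0239
grip_force: 25.0
```

Request:
{"method": "jog_arm", "body": {"series": "0 0 -0.3 0;0 0 -0.5 0;0 0 -0.7 0;0 0 -0.8 0;0 0 -0.8 0;0 0 -0.8 0;0 0 -0.8 0;0 0 -0.8 0;0 0 -0.5 0;0 0 0 0", "force": 35}}

```text
t: 7.8
eef_pos: [0.4773, -0.2412, 0.2322]
tcp_rot: [[0.821, -0.571, 0.003], [-0.571, -0.821, -0.002], [0.003, -0.0, -1.0]]
ft_force: [-0.0, 0.3, -1.5]
opening: 0.0239
grip_force: 35.0
```

Run:
```python
from h import *
s0=r.state();print(s0["t"],s0["eef_pos"],s0["ft_force"],s0["opening"])
T=np.load("T.npy");th=-.3521;d=T[:,:2]-[.6,-.04]
s=d@[np.cos(th),np.sin(th)];t=d@[-np.sin(th),np.cos(th)]-.0065
w=(abs(t)<.004)
o=np.argsort(s[w]);S=s[w][o];Z=T[w,2][o]
for a,b in zip(S,Z):
    if a<-.065 or a>.06: print(round(a,4),round(b,4),end="; ")
f=w&(abs(s)<.065);A=np.polyfit(s[f],T[f,2],1);print("\nweldfit",A,np.std(T[f,2]-np.polyval(A,s[f])))
# red pixels in wrist frame as cross check of weld position
W=np.load("w1.npz")["W"].reshape(-1,3);d=W[:,:2]-[.6,-.04]
s=d@[np.cos(th),np.sin(th)];t=d@[-np.sin(th),np.cos(th)]-.0065
for b in(-.06,-.04,-.02,.02,.04):
    m=(abs(s-b)<.008)&(W[:,2]<.11)&(W[:,2]>.05)
    row=[]
    for a in(-.032,-.024,-.016,-.008,0,.008,.016,.024,.032):
        k=m&(abs(t-a)<.002);row.append(round(float(np.median(W[k,2])),3) if k.sum()>3 else None)
    print(b,row)
```

```text
7.8 [ 0.47733563 -0.24122909  0.23216448] [-0.01079036  0.27980561 -1.48733335] 0.023871000771078208
-0.0924 0.0283; -0.092 0.0295; -0.0916 0.0339; -0.0912 0.0323; -0.0905 0.034; -0.0901 0.034; -0.0899 0.0321; -0.0894 0.0365; -0.0887 0.0382; -0.0883 0.0394; -0.088 0.0382; -0.0877 0.0361; -0.087 0.0353; -0.0866 0.0361; -0.0863 0.0373; -0.0859 0.0367; -0.0852 0.0397; -0.0848 0.0397; -0.0845 0.0414; -0.0841 0.0361; -0.0838 0.04; -0.0834 0.0395; -0.0828 0.0344; -0.0824 0.0404; -0.0821 0.0378; -0.0817 0.0395; -0.081 0.0391; -0.0803 0.0391; -0.0799 0.0385; -0.0797 0.0376; -0.0793 0.0363; -0.0786 0.0379; -0.0782 0.0369; -0.0779 0.0382; -0.0775 0.0363; -0.0769 0.0357; -0.0765 0.0374; -0.0762 0.0387; -0.0758 0.0375; -0.0751 0.0372; -0.0744 0.0377; -0.074 0.0393; -0.0737 0.036; -0.0733 0.0356; -0.0723 0.062; -0.0719 0.0639; -0.0716 0.0633; -0.0713 0.0637; -0.0706 0.0627; -0.0702 0.0633; -0.0699 0.0618; -0.0696 0.0621; -0.0689 0.062; -0.0685 0.062; -0.0682 0.0616; -0.0678 0.0623; -0.0676 0.063; -0.0672 0.0626; -0.0665 0.0635; -0.0661 0.0625; -0.0659 0.0612; -0.0655 0.0611; 0.0603 0.0737; 0.0612
[... 647 characters left out ...]
6 0.0456; 0.0847 0.0486; 0.0851 0.0501; 0.0856 0.0508; 0.0859 0.048; 0.0863 0.0496; 0.0871 0.0509; 0.0872 0.0484; 0.0879 0.0479; 0.0881 0.0495; 0.089 0.0481; 0.0893 0.0502; 0.0899 0.0493; 0.0903 0.0481; 0.0904 0.0498; 0.0911 0.0496; 0.0914 0.0519; 0.0915 0.0497; 0.0922 0.0499; 0.0928 0.05; 0.0929 0.0476; 
weldfit [0.0808322  0.06854171] 0.0015399969814951372
-0.06 [0.087, 0.081, 0.072, 0.064, 0.063, 0.067, 0.075, 0.083, 0.092]
-0.04 [0.088, 0.082, 0.074, 0.066, 0.064, 0.069, 0.076, 0.085, 0.093]
-0.02 [0.092, 0.084, 0.076, 0.068, 0.066, 0.07, 0.078, 0.087, 0.094]
0.02 [0.096, 0.087, 0.08, 0.072, 0.069, 0.073, 0.082, 0.089, None]
0.04 [0.096, 0.09, 0.081, 0.073, 0.07, 0.074, None, None, None]
```

Request:
{"method": "jog_arm", "body": {"series": "0 0 0 -0.12;0 0 0 -0.123;-0.1 -0.5 0 0;-0.1 -0.9 0 0;-0.1 -0.9 0 0;-0.1 -0.9 0 0;-0.1 -0.9 0 0;-0.1 -0.9 0 0;-0.1 -0.9 0 0;-0.1 -0.9 0 0"}}

```text
t: 8.8
eef_pos: [0.5088, -0.1063, 0.2293]
tcp_rot: [[0.937, -0.35, -0.001], [-0.35, -0.937, 0.001], [-0.001, -0.0, -1.0]]
ft_force: [-0.1, 0.7, -1.8]
opening: 0.0239
grip_force: 35.0
```

Request:
{"method": "jog_arm", "body": {"series": "0 -0.9 0 0;0 -0.9 0 0;0 -0.9 0 0;0 -0.9 0 0;0 -0.9 0 0;0 -0.4 0 0;0 -0.16 0 0;0 0 0 0;0 0 0 0;0 0 0 0"}}

```text
t: 9.8
eef_pos: [0.5438, -0.0135, 0.2299]
tcp_rot: [[0.938, -0.348, 0.0], [-0.348, -0.938, -0.0], [0.0, 0.0, -1.0]]
ft_force: [0.2, 0.2, -2.4]
opening: 0.0238
grip_force: 35.0
```

Run:
```python
from h import *
F=[];
s=r.state();print(s["t"],s["eef_pos"],s["tcp_rot"][:,0])
for n in ["side","top","wrist"]:
    c=cams.capture(n);F.append(r.state()["ft_force"])
    cv2.imwrite(f"pics/{n}2.png",c["color"][:,:,::-1])
print(np.round(F,2))
```

```text
9.8 [ 0.54377501 -0.01347395  0.22989297] [ 9.37606791e-01 -3.47697428e-01  5.78846496e-05]
[[-0.08 -0.48 -1.53]
 [ 0.23  0.64 -2.31]
 [ 0.53  0.51 -1.95]]
```

View pics/wrist2.png

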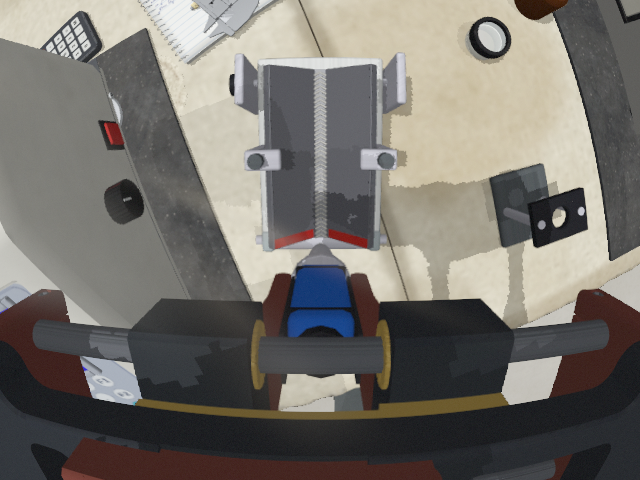

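Request:
{"method": "jog_arm", "body": {"series": "0 0 0.4 0;0 0 0.7 0;0 0 0.8 0;0 0 0.7 0;0 0 0.4 0;0 0 0.25 0;0 0 0.05 0;0 0 0 0;0 0 0 0;0 0 0 0"}}

```text
t: 10.95
eef_pos: [0.5443, -0.0129, 0.1646]
tcp_rot: [[0.938, -0.346, 0.001], [-0.346, -0.938, -0.0], [0.001, -0.0, -1.0]]
ft_force: [-0.9, -0.1, -1.8]
opening: 0.0236
grip_force: 35.0
```

Request:
{"method": "jog_arm", "body": {"series": "0 0 0.05 0;0 0 0.05 0;0 0 0.05 0;0 0 0.05 0;0 0 0.05 0;0 0 0 0"}}

```text
t: 11.55
eef_pos: [0.5438, -0.0128, 0.1586]
tcp_rot: [[0.938, -0.346, -0.0], [-0.346, -0.938, 0.0], [-0.0, 0.0, -1.0]]
ft_force: [-1.5, -1.1, -1.8]
opening: 0.0242
grip_force: 35.0
```

Request:
{"method": "jog_arm", "body": {"series": "0 0 0.05 0;0 0 0 0;0 0 0 0"}}

```text
t: 11.85
eef_pos: [0.544, -0.0129, 0.1581]
tcp_rot: [[0.938, -0.346, 0.0], [-0.346, -0.938, -0.0], [0.0, -0.0, -1.0]]
ft_force: [0.4, 0.1, -0.5]
opening: 0.0235
grip_force: 35.0
```

Request:
{"method": "jog_arm", "body": {"series": "0 0 0.05 0;0 0 0 0;0 0 0 0"}}

```text
t: 12.15
eef_pos: [0.544, -0.0129, 0.1571]
tcp_rot: [[0.938, -0.346, 0.0], [-0.346, -0.938, -0.0], [0.0, -0.0, -1.0]]
ft_force: [0.3, -0.8, 1.0]
opening: 0.024
grip_force: 35.0
```

Request:
{"method": "jog_arm", "body": {"series": "0 0 0.05 0;0 0 0 0;0 0 0 0"}}

```text
t: 12.45
eef_pos: [0.544, -0.0129, 0.156]
tcp_rot: [[0.938, -0.347, 0.0], [-0.347, -0.938, -0.0], [0.0, -0.0, -1.0]]
ft_force: [-0.1, -0.3, 1.0]
opening: 0.0237
grip_force: 35.0
```

```bash
cat > f.py <<'E'
from h import *
F=[]
for i in range(10): cams.capture("wrist");F.append(r.state()["ft_force"])
s=r.state();print(s["t"],np.round(s["eef_pos"],4),np.mean(F,0).round(2),np.std(F,0).round(2)/3)
R=s["tcp_rot"];print("in tool xyz",(np.mean(F,0)@R).round(2))
E
python3 f.py
```

```text
12.95 [ 0.544  -0.0129  0.1559] [-0.13  0.08  0.97] [0.07666667 0.13666667 0.18      ]
in tool xyz [-0.15 -0.03 -0.97]
```

Request:
{"method": "jog_arm", "body": {"series": "0.03 0 0.01 0;0.07 0 0.01 0;0.07 0 0.005 0;0.07 0 -0.006 0;0.07 0 -0.006 0;0.07 0 -0.005 0;0.07 0 -0.006 0;0.07 0 -0.006 0;0.07 0 -0.005 0;0.07 0 -0.006 0"}}

```text
t: 13.95
eef_pos: [0.5564, -0.0175, 0.1561]
tcp_rot: [[0.938, -0.346, 0.0], [-0.346, -0.938, -0.0], [0.0, -0.0, -1.0]]
ft_force: [-1.7, 0.9, 0.6]
opening: 0.0242
grip_force: 35.0
```

Request:
{"method": "jog_arm", "body": {"series": "0.07 0 -0.006 0;0.07 0 -0.006 0;0.07 0 -0.005 0;0.07 0 -0.006 0;0.07 0 -0.006 0;0.07 0 -0.005 0;0.07 0 -0.006 0;0.07 0 -0.006 0;0.07 0 -0.005 0;0.07 0 -0.006 0"}}

```text
t: 14.95
eef_pos: [0.5695, -0.0223, 0.1573]
tcp_rot: [[0.938, -0.346, -0.0], [-0.346, -0.938, -0.0], [-0.0, 0.0, -1.0]]
ft_force: [-2.9, 1.0, 1.3]
opening: 0.0237
grip_force: 35.0
```

```bash
python3 f.py
```

```text
15.45 [ 0.5698 -0.0224  0.1575] [ 0.29 -0.02  1.54] [0.22666667 0.17666667 0.18      ]
in tool xyz [ 0.28 -0.08 -1.54]
```

Request:
{"method": "jog_arm", "body": {"series": "0.07 0 -0.006 0;0.07 0 -0.006 0;0.07 0 -0.005 0;0.07 0 -0.006 0;0.07 0 -0.006 0;0.07 0 -0.005 0;0.07 0 -0.006 0;0.07 0 -0.006 0;0.07 0 -0.005 0;0.07 0 -0.006 0"}}

```text
t: 16.45
eef_pos: [0.5827, -0.0272, 0.1584]
tcp_rot: [[0.938, -0.346, -0.0], [-0.346, -0.938, 0.0], [-0.0, 0.0, -1.0]]
ft_force: [-2.2, 0.4, 2.0]
opening: 0.0242
grip_force: 35.0
```

Request:
{"method": "jog_arm", "body": {"series": "0.07 0 -0.006 0;0.07 0 -0.006 0;0.07 0 -0.005 0;0.07 0 -0.006 0;0.07 0 -0.006 0;0.07 0 -0.005 0;0.07 0 -0.006 0;0.07 0 -0.006 0;0.07 0 -0.005 0;0.07 0 -0.006 0"}}

```text
t: 17.45
eef_pos: [0.5958, -0.032, 0.1596]
tcp_rot: [[0.938, -0.346, -0.0], [-0.346, -0.938, -0.0], [-0.0, 0.0, -1.0]]
ft_force: [-2.4, 0.8, 2.0]
opening: 0.024
grip_force: 35.0
```

```bash
python3 f.py
```

```text
17.95 [ 0.5961 -0.0322  0.1598] [ 0.24 -0.05  1.63] [0.21666667 0.1        0.14666667]
in tool xyz [ 0.25 -0.03 -1.63]
```

Press is steady at about 2.8 mm; continuing.

Request:
{"method": "jog_arm", "body": {"series": "0.07 0 -0.006 0;0.07 0 -0.006 0;0.07 0 -0.005 0;0.07 0 -0.006 0;0.07 0 -0.006 0;0.07 0 -0.005 0;0.07 0 -0.006 0;0.07 0 -0.006 0;0.07 0 -0.005 0;0.07 0 -0.006 0"}}

```text
t: 18.95
eef_pos: [0.6089, -0.0369, 0.1607]
tcp_rot: [[0.938, -0.346, -0.0], [-0.346, -0.938, 0.0], [-0.0, 0.0, -1.0]]
ft_force: [-2.5, 0.6, 2.3]
opening: 0.0236
grip_force: 35.0
```

Request:
{"method": "jog_arm", "body": {"series": "0.07 0 -0.006 0;0.07 0 -0.006 0;0.07 0 -0.005 0;0.07 0 -0.006 0;0.07 0 -0.006 0;0.07 0 -0.005 0;0.07 0 -0.006 0;0.07 0 -0.006 0;0.07 0 -0.005 0;0.07 0 -0.006 0"}}

```text
t: 19.95
eef_pos: [0.6221, -0.0417, 0.1618]
tcp_rot: [[0.938, -0.346, -0.0], [-0.346, -0.938, 0.0], [-0.0, -0.0, -1.0]]
ft_force: [-2.1, 1.8, 2.9]
opening: 0.0238
grip_force: 35.0
```

```bash
python3 f.py
```

```text
20.45 [ 0.6224 -0.0419  0.1621] [ 0.21 -0.15  1.84] [0.31       0.21       0.15333333]
in tool xyz [ 0.26  0.07 -1.84]
```

Request:
{"method": "jog_arm", "body": {"series": "0.07 0 -0.006 0;0.07 0 -0.006 0;0.07 0 -0.006 0;0.07 0 -0.006 0;0.07 0 -0.006 0;0.07 0 -0.006 0;0.07 0 -0.006 0;0.07 0 -0.006 0;0.07 0 -0.006 0;0.07 0 -0.006 0"}}

```text
t: 21.45
eef_pos: [0.6352, -0.0466, 0.1631]
tcp_rot: [[0.938, -0.347, 0.0], [-0.347, -0.938, -0.0], [0.0, 0.0, -1.0]]
ft_force: [-2.1, 0.3, 2.3]
opening: 0.0239
grip_force: 35.0
```

Request:
{"method": "jog_arm", "body": {"series": "0.07 0 -0.006 0;0.07 0 -0.006 0;0.07 0 -0.006 0;0.07 0 -0.006 0;0.07 0 -0.006 0;0.07 0 -0.006 0;0.07 0 -0.006 0;0.07 0 -0.006 0;0.07 0 -0.006 0;0.07 0 -0.006 0"}}

```text
t: 22.45
eef_pos: [0.6484, -0.0514, 0.1642]
tcp_rot: [[0.938, -0.346, 0.0], [-0.346, -0.938, 0.0], [0.0, -0.0, -1.0]]
ft_force: [-2.4, 1.4, 2.2]
opening: 0.0239
grip_force: 35.0
```

Request:
{"method": "jog_arm", "body": {"series": "0.07 0 -0.006 0;0.07 0 -0.006 0;0.07 0 -0.006 0;0.07 0 -0.006 0;0.07 0 -0.006 0;0.07 0 -0.006 0;0.07 0 -0.006 0;0.07 0 -0.006 0;0.07 0 -0.006 0;0.07 0 -0.006 0"}}

```text
t: 23.45
eef_pos: [0.6615, -0.0563, 0.1654]
tcp_rot: [[0.938, -0.346, 0.0], [-0.346, -0.938, 0.0], [0.0, -0.0, -1.0]]
ft_force: [-2.2, 1.2, 1.8]
opening: 0.024
grip_force: 35.0
```

```bash
python3 f.py
```

```text
23.95 [ 0.6618 -0.0564  0.1657] [ 0.15 -0.13  1.3 ] [0.32666667 0.10666667 0.13666667]
in tool xyz [ 0.18  0.07 -1.3 ]
```

Request:
{"method": "jog_arm", "body": {"series": "0.07 0 -0.006 0;0.07 0 -0.006 0;0.07 0 -0.006 0;0 0 0 0;0 0 -0.2 0;0 0 -0.5 0;0 0 -0.8 0;0 0 -0.9 0;0 0 -0.8 0;0 0 -0.5 0"}}

```text
t: 24.95
eef_pos: [0.6657, -0.0579, 0.2419]
tcp_rot: [[0.938, -0.347, 0.002], [-0.347, -0.938, -0.0], [0.002, -0.0, -1.0]]
ft_force: [0.7, 0.1, -2.2]
opening: 0.0239
grip_force: 35.0
```

Run:
```python
from h import *
s=r.state();print(s["t"],s["eef_pos"])
d=np.array([.4768,-.2409,.2351])-s["eef_pos"];print((d@s["tcp_rot"])/.02, np.degrees(np.arctan2(s["tcp_rot"][1,0],s["tcp_rot"][0,0])))
```

```text
24.95 [ 0.66574186 -0.05786525  0.24187585]
[-5.69078879 11.85870541  0.32043064] -20.27714350150009
```

Request:
{"method": "jog_arm", "body": {"series": "-0.2 0.4 0 0;-0.36 0.75 0 0;-0.36 0.75 0 0;-0.36 0.75 0 0;-0.36 0.75 0 0;-0.36 0.75 0 0;-0.36 0.75 0 0;-0.36 0.75 0 0;-0.36 0.75 0 0;-0.36 0.75 0 0"}}

```text
t: 25.95
eef_pos: [0.5502, -0.1689, 0.2398]
tcp_rot: [[0.938, -0.346, 0.0], [-0.346, -0.938, -0.0], [0.0, 0.0, -1.0]]
ft_force: [0.1, 0.3, -2.0]
opening: 0.0239
grip_force: 35.0
```

Request:
{"method": "jog_arm", "body": {"series": "-0.36 0.75 0 0;-0.36 0.75 0 0;-0.36 0.75 0 0;-0.36 0.75 0 0;-0.36 0.75 0 0;-0.3 0.65 0 0;-0.1 0.3 0 0;0 0 0 0.12;0 0 0 0.12;0 0 0 0"}}

```text
t: 26.95
eef_pos: [0.4774, -0.241, 0.2398]
tcp_rot: [[0.822, -0.57, 0.0], [-0.57, -0.822, 0.0], [-0.0, -0.0, -1.0]]
ft_force: [0.9, 0.9, -1.8]
opening: 0.0238
grip_force: 35.0
```

Request:
{"method": "jog_arm", "body": {"series": "0 0 0 0;0 0 0 0"}}

```text
t: 27.15
eef_pos: [0.4775, -0.2408, 0.2397]
tcp_rot: [[0.824, -0.567, 0.0], [-0.567, -0.824, 0.0], [-0.0, -0.0, -1.0]]
ft_force: [0.2, -0.2, -2.7]
opening: 0.0239
grip_force: 35.0
```

Run:
```python
from h import *
s=r.state();c=cams.capture("wrist");cv2.imwrite("pics/w3.png",c["color"][:,:,::-1]);c=cams.capture("top");cv2.imwrite("pics/t3.png",c["color"][:,:,::-1])
print(s["t"],s["eef_pos"])
d=np.array([.4768,-.2409,.1098])-s["eef_pos"];print((d@s["tcp_rot"])/.02, np.degrees(np.arctan2(s["tcp_rot"][1,0],s["tcp_rot"][0,0])))
```

```text
27.15 [ 0.47750388 -0.24084898  0.23973038]
[-0.02710683  0.02278964  6.49651834] -34.51369822843
```

View pics/w3.png

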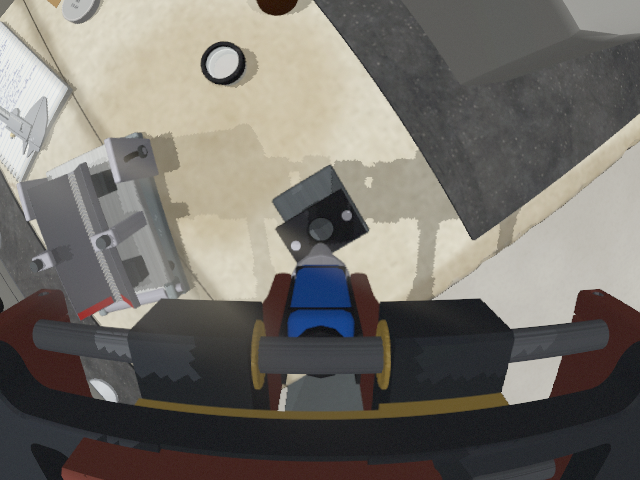

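Request:
{"method": "jog_arm", "body": {"series": "-0.027 0.023 0.3 0.004;0 0 0.7 0;0 0 0.8 0;0 0 0.6 0;0 0 0.4 0;0 0 0.3 0;0 0 0.3 0;0 0 0.3 0;0 0 0.3 0;0 0 0 0"}}

```text
t: 28.25
eef_pos: [0.4764, -0.2408, 0.1588]
tcp_rot: [[0.82, -0.572, -0.001], [-0.572, -0.82, 0.001], [-0.001, 0.0, -1.0]]
ft_force: [0.2, 0.5, -2.3]
opening: 0.0238
grip_force: 35.0
```

Request:
{"method": "jog_arm", "body": {"series": "0 0 0.3 0;0 0 0.3 0;0 0 0.3 0;0 0 0.3 0;0 0 0.3 0;0 0 0.3 0;0 0 0.3 0;0 0 0.2 0;0 0 0 0;0 0 0 0"}}

```text
t: 29.25
eef_pos: [0.4767, -0.241, 0.1139]
tcp_rot: [[0.82, -0.572, 0.0], [-0.572, -0.82, -0.0], [0.0, 0.0, -1.0]]
ft_force: [0.6, -0.2, -1.2]
opening: 0.0241
grip_force: 35.0
```

Request:
{"method": "jog_arm", "body": {"series": "0 0 0.08 0;0 0 0.07 0;0 0 0.04 0;0 0 0 0;0 0 0 0"}}

```text
t: 29.75
eef_pos: [0.4767, -0.241, 0.11]
tcp_rot: [[0.82, -0.572, -0.0], [-0.572, -0.82, 0.0], [-0.0, 0.0, -1.0]]
ft_force: [0.3, -0.8, -1.9]
opening: 0.0237
grip_force: 35.0
```

```bash
python3 f.py
```

```text
30.25 [ 0.4767 -0.241   0.11  ] [-0.03  0.27 -1.74] [0.16666667 0.18       0.10333333]
in tool xyz [-0.18 -0.21  1.74]
```

Request:
{"method": "jog_arm", "body": {"series": "0 0 0.015 0;0 0 0.01 0;0 0 0 0;0 0 0 0"}}

```text
t: 30.65
eef_pos: [0.4767, -0.241, 0.1098]
tcp_rot: [[0.82, -0.572, 0.0], [-0.572, -0.82, -0.0], [0.0, -0.0, -1.0]]
ft_force: [0.0, 0.2, 0.6]
opening: 0.0234
grip_force: 35.0
```

Request:
{"method": "jog_arm", "body": {"series": "0 0 0 0;0 0 0 0;0 0 0 0;0 0 0 0;0 0 0 0;0 0 0 0;0 0 0 0;0 0 0 0", "grip": 0.5}}

```text
t: 31.45
eef_pos: [0.4767, -0.241, 0.1095]
tcp_rot: [[0.82, -0.572, -0.0], [-0.572, -0.82, 0.0], [-0.0, 0.0, -1.0]]
ft_force: [0.2, 0.4, 0.5]
opening: 0.0439
grip_force: 0.0
```

Request:
{"method": "jog_arm", "body": {"series": "0 0 -0.2 0;0 0 -0.5 0;0 0 -0.7 0;0 0 -0.8 0;0 0 -0.8 0;0 0 -0.8 0;0 0 -0.8 0;0 0 -0.8 0;0 0 -0.4 0;0 0 0 0", "grip": 1}}

```text
t: 32.45
eef_pos: [0.4772, -0.2413, 0.2274]
tcp_rot: [[0.82, -0.572, 0.002], [-0.572, -0.82, -0.001], [0.003, -0.0, -1.0]]
ft_force: [0.3, -1.1, -0.2]
opening: 0.0879
grip_force: 0.0
```

Run:
```python
from h import *
s=r.state();c=cams.capture("wrist");a=c["color"][60:360,150:500];d=cams.capture("side");b=d["color"][120:420,180:480]
cv2.imwrite("pics/w4.png",np.hstack([a,b])[:,:,::-1])
print(s["t"],s["eef_pos"])
g=cams.regions_of("side","probe");p=pts(d,g[0]["region"]);print(np.percentile(p,[2,50,98],axis=0).round(3))
for q in("loupe","etchant","marker"):
    print(q,[x["point"] for x in cams.find_in("side",q)[:1]])
```

```text
32.45 [ 0.47719767 -0.24129292  0.22740291]
[[ 0.463 -0.257  0.024]
 [ 0.474 -0.231  0.117]
 [ 0.492 -0.222  0.162]]
loupe [[0.6769, -0.2509, 0.032]]
etchant [[0.6984, -0.3259, 0.0505]]
marker [[0.3707, -0.0546, 0.0149]]
```

View pics/w4.png

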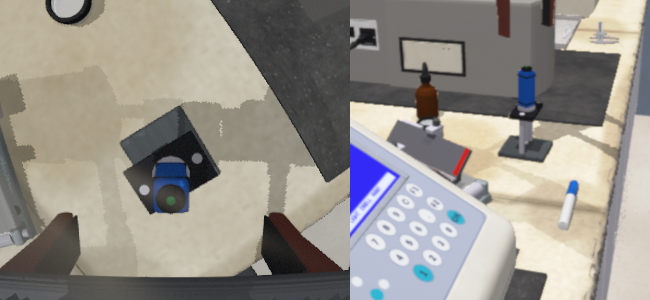

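The pictures show the probe upright in its stand (left crop at 170,190; right crop at 526,90). The gripper is clear, and the loupe, bottle and marker are where they were.

```bash
python3 -c "
from bench import r
print(r.close_job())"
```

```text
the job is handed in; nothing more can be done
None
```

The weld was scanned from the red-marked end to the other in one pass at about 1.4 cm/s, with the tip pressed in about 2–3 mm. The probe is back in its stand and released, the loupe, bottle and marker were not moved, and the job was handed in at about 33 s; no verdict was returned.

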